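# Start the sample chopper and hold its spring-return dial at the third click

## Task

The bowl of the bench chopper is loaded and its lid is shut: run it at full speed. On its sloping control panel press the round key (power), then the square key (lid lock), then the long bar-shaped key (arm), one at a time, each right down and let go again; then turn the pointer dial clockwise, past its first two clicks to the third, and keep hold of it there, because it springs back by itself - you finish while still holding the dial at the third click. Do not push the mushroom-headed stop button, and leave the jars and the dropper bottle beside the machine where they stand.

Things in the scene. Friction and masses are not known exactly. Their poses are not given: they have to be found in the camera images.
- chopper: Bench chopper fixed to the desk: white housing 270 wide (y), 400 deep (x) mm, sloping control panel in front, steel bowl with clear lid behind. Origin on the desk under the panel's middle; x to the machine's back, z up. Panel: 75 mm each way from the origin in x, 59 mm high at its middle, leaning 0.244 rad towards the operator. Behind it the bowl: front 90 mm behind the origin, 306 mm high.
- key_round_top (a point): Power: round black key, 25 mm across, in a steel collar; leftmost of the row of three keys 46 mm apart. Origin: middle of its top face at rest, 9 mm above the panel; z out of the panel, x up the slope, y left.
- key_square_top (a point): Lid lock: square black key, 23 x 23 mm, in a steel collar; middle of the row. Origin: middle of its top face at rest, 9 mm above the panel; z out of the panel, x up the slope, y left.
- key_bar_top (a point): Arm: oblong black key, 34 mm (along the slope) x 15 mm, in a steel collar; rightmost of the row. Origin: middle of its top face at rest, 9 mm above the panel; z out of the panel, x up the slope, y left.
- key_round (a joint): How far the round key is pushed in, along the panel's inward normal (m): 0 up, 0.005 right down. Springs back; takes 1.5 N to start and 4.5 N to bottom.
- key_square (a joint): The same for the square key.
- key_bar (a joint): The same for the bar key.
- stop_top (a point): Mushroom-headed black stop button, 33 mm across, standing 21 mm above the panel, behind the round key (60 mm further up the slope). Its origin is the middle of its top. Not to be pushed. z out of the panel.
- stop (a joint): How far the stop button is pushed in (m): 0 up, 0.005 right down.
- dial_grip (a point): Black pointer dial, 75 mm right of the bar key: bar grip 46 long, 13 thick, 26 mm tall on a disc 51 mm across; above the panel the bar ends at 34 mm, the disc at 9 mm. Origin on the dial's axis, 21 mm above the panel, mid height of the bar. z: out of the panel, the turning axis; x: along the bar to the pointer end (white line); y: across the bar (grip across y). Turns with the dial.
- dial (a joint): Dial angle (rad): 0 at rest (pointer 0.63 rad left of straight up the slope), growing clockwise seen from above. Clicks at 0.42, 0.84 and 1.26 (third), marked by one, two and three strokes; then it stiffens to a stop at 1.36. A spring drives it back to 0 from everywhere, with 0.03 to 0.12 N m, most just past each click, about 0.08 N m at the third. No click holds it.
- jar_a: White screw-lid sample jar, 74 mm across, 87 mm tall, loose, left of the machine; origin at the centre of its underside. Leave it.
- jar_b: Another such jar, further back. Leave it.
- dropper: Small dropper bottle, 28 mm across, 68 mm tall, loose, right of the machine; origin at the centre of its underside. Leave it.

How it is judged:
By the outcome, as a careful person would: the job done as asked, in the order asked, and still so for the second after the job is handed in, while the arm keeps its last pose, push and grip.
It also fails if it takes over 51 s, if anything falls off the work surface, if the arm or the gripper's body presses on something with over 40 N, if the wrist force passes 120 N, or if a joint passes its speed limit or range.

## Robot

A 6-joint arm with a two-finger parallel gripper is mounted at the origin on a cart in front of the work surface, level with it; the furniture and walls round the work are solid. World frame = base frame: x ahead of the robot, y to its left, z up, the work surface at z = 0. Lengths are in mm, angles in degrees, forces in N, time in s.
With the tool pointing down it reaches from about 250 to 775 mm from the base axis. Payload 4 kg.
Tool frame: the origin (TCP) lies midway between the tips of the shut fingers; the grasp point (between the pads) lies arm.pinch_z behind it (arm.pinch_z is the distance from the TCP to the grasp point, in mm); x points along the fingers, z is the direction in which the jaws open and shut, and the axes are right-handed (so a half turn about x gives the same grasp; the last joint's range is limited). The gripper opens to 85 mm and grips with 20 to 120 N. Pads are 22 mm wide; open, the fingers measure 114 mm over their backs; the gripper's body (76 mm by 85 mm) begins 54 mm behind the grasp point. The pads swing forward as they close: fully open they stand 13 mm farther back than shut.
Start: joints at [70.869, 4.996, 78.535, -0, 96.463, -5.907], TCP at [125.824, 535.431, 231.341] pointing down, gripper open.
Joint ranges: [-177.83, 177.83], [-43.37, 116.18], [15.69, 146.23], [-61.86, 241.86], [9.47, 152.12], [-147.06, 147.06]. Speed limits (degrees/s): [159.86, 159.86, 180, 180, 180, 180].

## Interface

Orientations are given as [roll, pitch, yaw] about the fixed x, y, z axes, in that order (R = Rz(yaw) Ry(pitch) Rx(roll)).
In Python, from bench import arm gives the robot as it stands.
- The arm moves only by the shell command python3 -m pendant 'ROWS'. ROWS is JSON, a list that holds one entry, the list of rows, each a list of 7 numbers: the shift along the tool's x, y, z in m, then the turn, a rotation vector about the tool's x, y, z in rad, then the closure, from 0 (fully open) to 1 (shut). A call has 1 to 20 rows; each row is the pose to reach, as a shift and turn from the pose commanded when the call began, along the tool's axes at that moment; what a row does not reach only later rows make up. A row lasts 1/10 s, in which the tool goes at most 50 mm and 8.59 degrees, less where a joint would pass 70% of its speed; a pose out of reach is approached as far as the arm can. A call with a gripper value outside its range is refused whole. The fingers move at their own pace and stop on an object; the grip force is fixed at half the most. Time passes only in rows, so rows that repeat a pose let the fingers close. It gives the time, the measured TCP pose, the force and the opening at its end, in the units of the state.
- arm.get_obs(): the state, without advancing time (a new reading comes with each control period).
- arm.snapshot(name): name is "scene" or "top" or "wrist"; returns a dict with "pixels" (384x512x3 uint8, red, green, blue), "camera_matrix" (3x3 intrinsics, pixels), "extrinsics" (4x4, takes a point from camera to world coordinates). Camera axes: x right, y down, z forward; pixel columns grow to the right and rows downward; lengths in mm; the calibration is good to about 2 mm. A picture is of the moment at which its call begins. There is no depth.
- arm.close_job(): hands the job in, once; it reports no verdict.
The state is a dict: "time": time; "qpos": joint angles; "joint_velocities": joint speeds; "effort": joint torques, N m; "tcp_pos": TCP position; "tool_rot": TCP orientation; "wrist_force": force on the tool from outside, world axes, zero at the start; "ft_torque": the same for the moment, N m; "finger_gap": finger opening in mm.
Only numpy, scipy, OpenCV 4.12 (cv2) and the standard library are available. Lean on these libraries where they do the work, as an engineer would, in place of code of your own. Each camera call takes 0.05 s, during which the arm holds its last target.

## Working session

There is one attempt and no reset: what is moved stays moved. The work goes in short steps, Python scripts to look and compute and a shell command to move; the robot and the scene stay as the last step left them, time stands still between calls to the robot, and variables do not carry over. Pictures are saved under pics/ and viewed, and the job is handed in when it is done.

```bash
mkdir -p pics; ls; python3 - <<'E'
from bench import arm
import cv2
print(arm.get_obs(), arm.pinch_z)
for n in ("scene","top","wrist"):
    s=arm.snapshot(n); cv2.imwrite(f"pics/{n}0.png",cv2.cvtColor(s["pixels"],cv2.COLOR_RGB2BGR)); print(n,s["camera_matrix"].tolist(),s["extrinsics"].round(4).tolist())
E
```

```text
pics
{'time': 0.0, 'qpos': array([ 7.08675330e+01,  5.03998708e+00,  7.86260104e+01,  1.98234417e-03,
        9.64631485e+01, -5.90577875e+00]), 'joint_velocities': array([-0.01242446, -0.0467201 ,  0.04065982,  0.03993083, -0.02062502,
       -0.06666152]), 'effort': array([ 6.71634234e-05, -3.51868415e+01, -3.13269639e+01, -3.27652797e-04,
        1.08286689e-02, -9.00800586e-06]), 'tcp_pos': array([125.65651933, 534.9353772 , 230.11954927]), 'tool_rot': array([ 173.22018728,   89.87083901, -110.00628005]), 'wrist_force': array([ 0.43210247, -0.31106178, -0.05349501]), 'ft_torque': array([ 0.07296404, -0.00467468, -0.00336539]), 'finger_gap': 85.34007219446018} 18.700000000000003
scene [[440.3415431641498, 0.0, 254.7481497899211], [0.0, 440.3415431641498, 194.74657248779613], [0.0, 0.0, 1.0]] [[0.5927, -0.632, 0.4993, 153.9093], [-0.8054, -0.4648, 0.3677, -303.8637], [-0.0003, -0.6201, -0.7845, 748.3376], [0.0, 0.0, 0.0, 1.0]]
top [[385.99137918005505, 0.0, 247.58733539781792], [0.0, 385.99137918005505, 193.6830643143487], [0.0, 0.0, 1.0]] [[-0.0021, -0.9824, 0.1867, 403.2734], [-1.0, 0.0038, 0.0088, -16.8109], [-0.0094, -0.1867, -0.9824, 930.2903], [0.0, 0.0, 0.0, 1.0]]
wrist [[278.8185479063156, 0.0, 254.21838161493397], [0.0, 278.8185479063156, 188.69942596907063], [0.0, 0.0, 1.0]] [[0.229, 0.9354, 0.2696, 57.4402], [0.9734, -0.2189, -0.0674, 551.6165], [-0.004, 0.2778, -0.9606, 372.2681], [0.0, 0.0, 0.0, 1.0]]
```

View pics/scene0.png

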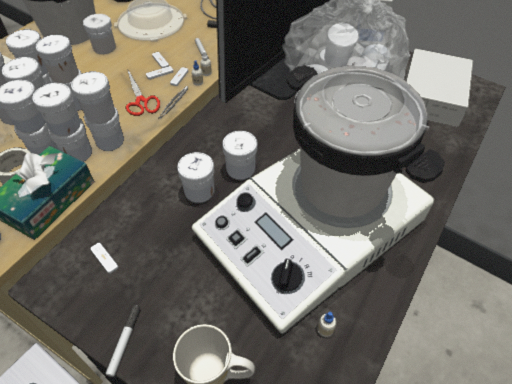

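View pics/top0.png

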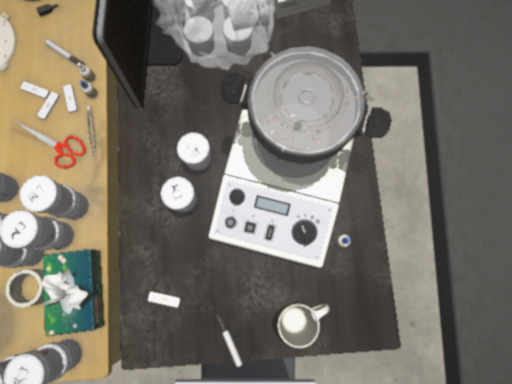

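View pics/wrist0.png

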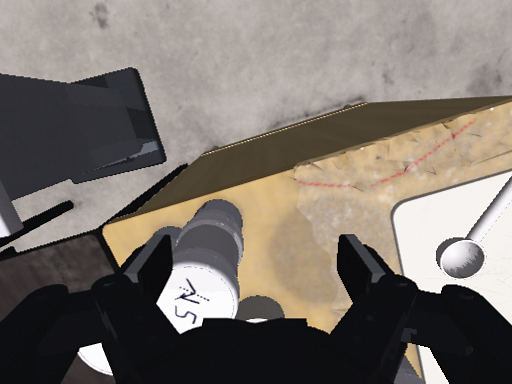

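The top view has the panel at about u 210-340, v 178-265, slightly yawed. The keys sit near (231,222), (249,227), (270,232), with the dial at (304,232) and the stop at (236,197). I'll enlarge crops to read these more closely.

```bash
python3 - <<'E'
import cv2
a=cv2.imread("pics/top0.png")[170:275,200:355]; cv2.imwrite("pics/topc.png",cv2.resize(a,None,fx=5,fy=5,interpolation=cv2.INTER_CUBIC))
a=cv2.imread("pics/scene0.png")[180:325,190:350]; cv2.imwrite("pics/scenec.png",cv2.resize(a,None,fx=4,fy=4,interpolation=cv2.INTER_CUBIC))
E
```

```text
(no output)
```

View pics/topc.png

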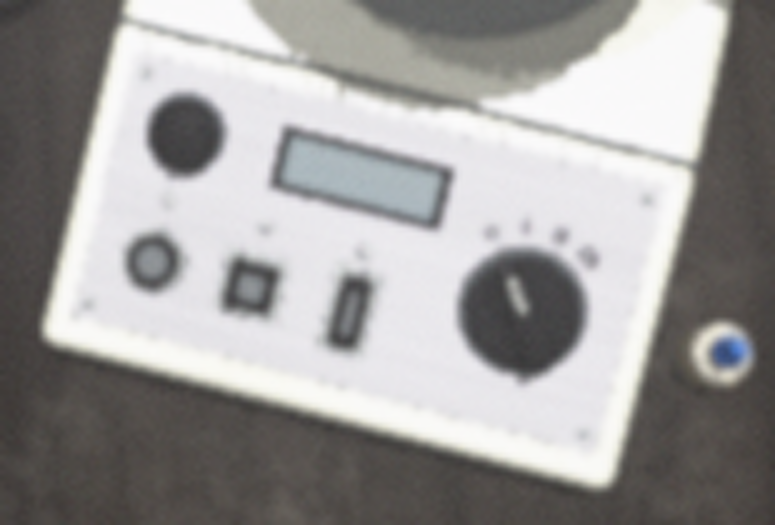

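View pics/scenec.png

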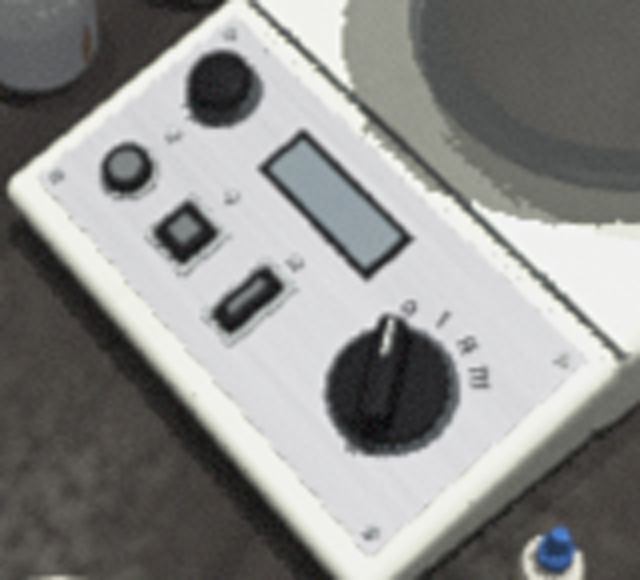

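```bash
cat > fit.py <<'E'
import numpy as np
from scipy.optimize import least_squares
from scipy.spatial.transform import Rotation as R
from bench import arm
K={};E={}
for n in("scene","top"):
    s=arm.snapshot(n);K[n]=np.array(s["camera_matrix"]);E[n]=np.array(s["extrinsics"])
def proj(n,P):
    c=E[n][:3,:3].T@(P-E[n][:3,3]);p=K[n]@c;return p[:2]/p[2]
obs=[("top",'r',152,262),("top",'s',250,287),("top",'b',350,312),("top",'st',185,133),("top",'d',522,312),("top",'bl',125,22),("top",'br',692,165),
("scene",'r',128,167),("scene",'s',185,231),("scene",'b',249,299),("scene",'st',220,80),("scene",'d',392,388)]
def pts(q):
    X,Y,yaw,a,b,c=q[:6]
    Rm=R.from_euler('z',yaw).as_matrix(); Rp=Rm@R.from_euler('y',-.244).as_matrix(); o=np.array([X,Y,59.])
    f=lambda *v:o+Rp@np.array(v)
    return dict(r=f(a,b,9),s=f(a,b-46,9),b=f(a,b-92,9),st=f(a+60,b,21),d=f(c,b-167,9),
      bl=o+Rm@[75,135,75*np.tan(.244)],br=o+Rm@[75,-135,75*np.tan(.244)]),Rp
def px(n,x,y):
    k,u,v=(5,200,170) if n=="top" else (4,190,180)
    return np.array([(x+.5)/k-.5+u,(y+.5)/k-.5+v])
def res(q):
    p,_=pts(q);return np.concatenate([(proj(n,p[k])-px(n,x,y)) for n,k,x,y in obs])
if __name__=="__main__":
    s=least_squares(res,[350,-40,-.25,0,80,0],x_scale=[10,10,.1,10,10,10],loss='soft_l1')
    print(s.x.round(3))
    for o,r in zip(obs,res(s.x).reshape(-1,2)):print(o[:2],r.round(2))
    p,Rp=pts(s.x)
    for k in p:print(k,p[k].round(1))
    np.savez("fit.npz",Rp=Rp,**p,q=s.x)
E
python3 fit.py
```

```text
[ 5.05758e+02 -6.50970e+01 -2.60000e-01 -2.62790e+01  9.16070e+01
 -6.77700e+00]
('top', 'r') [0.16 0.38]
('top', 's') [0.25 0.54]
('top', 'b') [0.05 0.72]
('top', 'st') [-0.52  0.82]
('top', 'd') [0.41 0.87]
('top', 'bl') [-1.37 -0.8 ]
('top', 'br') [1.71 0.29]
('scene', 'r') [ 0.2 -0.2]
('scene', 's') [ 0.64 -0.25]
('scene', 'b') [ 0.15 -0.41]
('scene', 'st') [-0.08 -1.31]
('scene', 'd') [ 0.1 -0.6]
r [502.5  30.5  61.4]
s [490.7 -13.9  61.4]
b [478.9 -58.4  61.4]
st [556.   16.3  87.5]
d [ 477.9 -135.7   66.1]
bl [612.9  46.1  77.7]
br [ 543.6 -214.8   77.7]
```

```bash
cat > h.py <<'E'
import numpy as np
from scipy.spatial.transform import Rotation as R
from bench import arm
f=np.load("fit.npz"); Rp=f["Rp"]
def Rt(ang,flip=0): # jaw z at ang(rad, ccw about panel normal) from panel x
    x=-Rp[:,2]; z=Rp@np.array([np.cos(ang),np.sin(ang),0])
    if flip:z=-z
    return np.c_[x,np.cross(z,x),z]
def st():
    o=arm.get_obs(); return o,R.from_euler('xyz',o["tool_rot"],degrees=True).as_matrix()
def delta(p,T):
    o,C=st(); return np.round(C.T@(p-o["tcp_pos"])/1000,4),np.round(R.from_matrix(C.T@T).as_rotvec(),4)
def loc(name): # tcp in panel frame relative to point
    o,C=st(); return (Rp.T@(o["tcp_pos"]-f[name])).round(2), (Rp.T@C).round(3)
E
python3 - <<'E'
from h import *
o,C=st(); print(C.round(3)); print(Rp.round(3))
for fl in(0,1):
    T=Rt(np.pi/2,fl); print(T.round(2).tolist()); print(delta(f["r"]+Rp@[0,0,60],T))
E
```

```text
[[-0.    -0.973  0.229]
 [-0.001  0.229  0.973]
 [-1.     0.    -0.001]]
[[ 0.938  0.257 -0.233]
 [-0.249  0.966  0.062]
 [ 0.242  0.     0.97 ]]
[[0.23, -0.94, 0.26], [-0.06, 0.25, 0.97], [-0.97, -0.24, 0.0]]
(array([ 0.1115, -0.4677, -0.4046]), array([ 0.0288,  0.0025, -0.2441]))
[[0.23, 0.94, -0.26], [-0.06, -0.25, -0.97], [-0.97, 0.24, -0.0]]
(array([ 0.1115, -0.4677, -0.4046]), array([-3.0897,  0.379 ,  0.0038]))
```

```bash
python3 -m pendant '[[[0.03,-0.33,-0.405,0.03,0,-0.244,1],[0.03,-0.33,-0.405,0.03,0,-0.244,1],[0.03,-0.33,-0.405,0.03,0,-0.244,1],[0.03,-0.33,-0.405,0.03,0,-0.244,1],[0.03,-0.33,-0.405,0.03,0,-0.244,1],[0.03,-0.33,-0.405,0.03,0,-0.244,1],[0.03,-0.33,-0.405,0.03,0,-0.244,1],[0.03,-0.33,-0.405,0.03,0,-0.244,1],[0.03,-0.33,-0.405,0.03,0,-0.244,1],[0.03,-0.33,-0.405,0.03,0,-0.244,1],[0.03,-0.33,-0.405,0.03,0,-0.244,1],[0.03,-0.33,-0.405,0.03,0,-0.244,1],[0.03,-0.33,-0.405,0.03,0,-0.244,1],[0.1,-0.44,-0.405,0.03,0,-0.244,1],[0.1,-0.44,-0.405,0.03,0,-0.244,1],[0.1,-0.46,-0.405,0.03,0,-0.244,1],[0.1,-0.46,-0.405,0.03,0,-0.244,1]]]'; python3 - <<'E'
from h import *
print(st()[0]); print(loc("r"));print(delta(f["r"]+Rp@[0,0,15],Rt(np.pi/2)))
import cv2
s=arm.snapshot("wrist"); cv2.imwrite("pics/w1.png",cv2.cvtColor(s["pixels"],cv2.COLOR_RGB2BGR))
s=arm.snapshot("scene"); cv2.imwrite("pics/s1.png",cv2.cvtColor(s["pixels"],cv2.COLOR_RGB2BGR))
E
```

```text
time: 1.95
tcp_pos: [481.9, 37.0, 125.1]
tool_rot: [-89.7, 76.6, -14.6]
wrist_force: [-0.9, 0.2, -1.1]
finger_gap: -0.1
{'time': 1.95, 'qpos': array([-1.02009737e-01, -9.87496719e+00,  1.06045104e+02, -3.50772852e+00,
        7.09012178e+01, -7.44926210e+01]), 'joint_velocities': array([ 1.40610582, -7.55793149,  1.75703051,  0.69485223,  5.97917351,
        0.85495266]), 'effort': array([ -0.91731448, -22.42435455, -33.05603027,  -0.3654445 ,
        -1.80242177,  -0.09971813]), 'tcp_pos': array([481.87674268,  36.96368075, 125.11754501]), 'tool_rot': array([-89.74192267,  76.62809297, -14.57892662]), 'wrist_force': array([-0.93567001,  0.1776292 , -1.09603642]), 'ft_torque': array([0.04574718, 0.09475545, 0.01777068]), 'finger_gap': -0.05275963807553851}
(array([-5.57,  0.9 , 67.06]), array([[-0.011, -1.   , -0.   ],
       [ 0.001, -0.001,  1.   ],
       [-1.   ,  0.011,  0.001]]))
(array([ 0.052 , -0.0061, -0.001 ]), array([ 0.0005,  0.0012, -0.0106]))
```

View pics/w1.png

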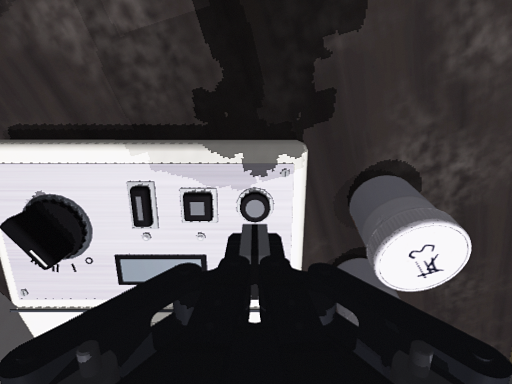

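View pics/s1.png

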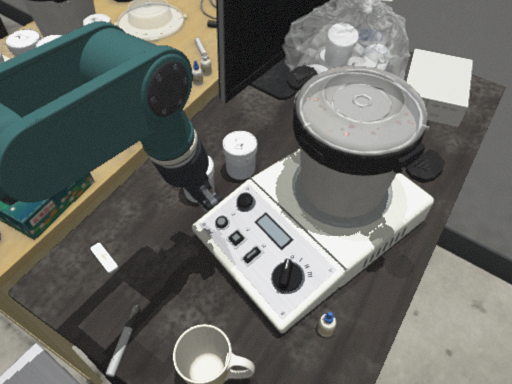

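The round key is at (256,208) in the wrist view and the shut tips are just below it in the picture. I'll check the fit's prediction against this view.

```bash
python3 - <<'E'
from h import *
import cv2
s=arm.snapshot("wrist");E=s["extrinsics"];K=s["camera_matrix"]
im=cv2.cvtColor(s["pixels"],cv2.COLOR_RGB2BGR).copy()
im=cv2.resize(im,None,fx=4,fy=4,interpolation=cv2.INTER_CUBIC)
for k in "rsbd":
    c=E[:3,:3].T@(f[k]-E[:3,3]);p=K@c;p=p[:2]/p[2];print(k,p.round(1),c[2].round(0))
    cv2.drawMarker(im,tuple(int(v) for v in (p+.5)*4-.5),(0,0,255),cv2.MARKER_CROSS,16,1)
cv2.imwrite("pics/w2.png",im[680:1120,0:1160][:, :800]); cv2.imwrite("pics/w2b.png",im[680:1120,500:1200])
E
```

```text
r [252.5 206.4] 227.0
s [195.9 206.4] 226.0
b [139.2 206.4] 226.0
d [ 51.5 228.5] 232.0
```

View pics/w2b.png

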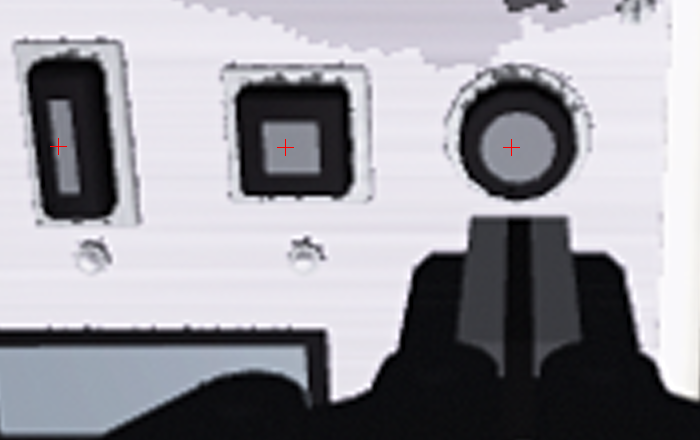

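View pics/w2.png

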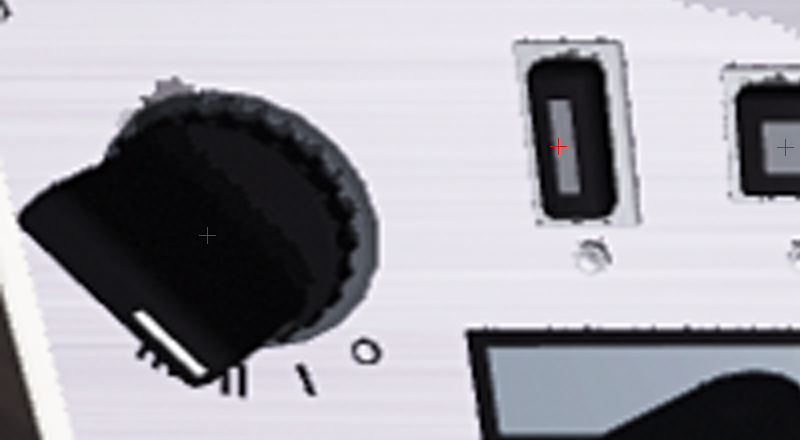

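Key crosses land about 1 mm off in y. The dial needs a closer check, so I'll draw its projected model.

```bash
cat > ov.py <<'E'
from h import *
import cv2,sys
def overlay(name,out,dialang=0.0,dy=0.,dx=0.,scale=4,half=40,at="d",only=False):
    s=arm.snapshot(name);E=s["extrinsics"];K=s["camera_matrix"]
    im=cv2.resize(cv2.cvtColor(s["pixels"],cv2.COLOR_RGB2BGR),None,fx=scale,fy=scale,interpolation=cv2.INTER_CUBIC)
    def P(v):
        w=f["d"]+Rp@np.array([v[0]+dx,v[1]+dy,v[2]-9]); c=E[:3,:3].T@(w-E[:3,3]);p=K@c;return ((p[:2]/p[2]+.5)*scale-.5)
    t=np.linspace(0,2*np.pi,60)
    if not only:
        for z,col in((0,(255,0,0)),(9,(0,0,255))):
            cv2.polylines(im,[np.int32([P((25.5*np.cos(a),25.5*np.sin(a),z)) for a in t])],True,col,1)
        a=.63-dialang;u=np.array([np.cos(a),np.sin(a)]);v=np.array([-u[1],u[0]])
        cv2.polylines(im,[np.int32([P((*(u*i*23+v*j*6.5),34.5)) for i,j in((1,1),(1,-1),(-1,-1),(-1,1))])],True,(0,200,0),1)
    c=P((0,0,9)).astype(int);h=half*scale
    y0,x0=max(c[1]-h,0),max(c[0]-h,0);im=im[y0:y0+2*h,x0:x0+2*h];cv2.imwrite(out,im)
E
python3 - <<'E'
from ov import *
overlay("wrist","pics/o1.png",scale=5,half=55)
overlay("top","pics/o2.png",scale=8,half=25)
overlay("scene","pics/o3.png",scale=8,half=30)
a=[cv2.imread(f"pics/o{i}.png") for i in(1,2,3)];h=400
cv2.imwrite("pics/o.png",cv2.hconcat([cv2.resize(x,(int(x.shape[1]*h/x.shape[0])*2//3,h*2//3)) for x in a]))
E
```

```text
(no output)
```

View pics/o1.png

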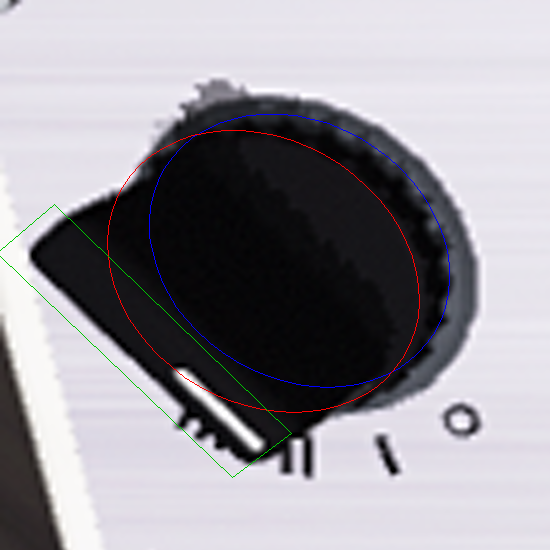

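View pics/o2.png

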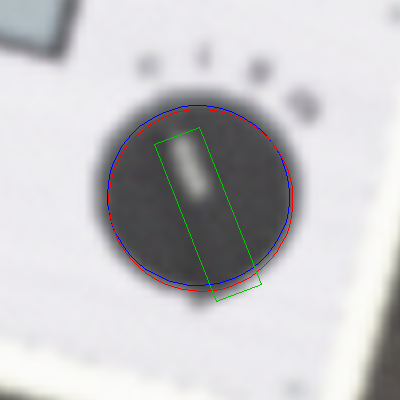

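View pics/o3.png

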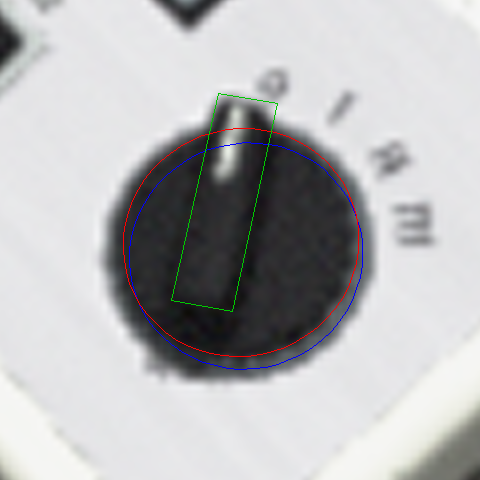

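The skirt at the dial's base is wider than I assumed and the bar narrows at the top. The dial axis and the 0.63 rad angle agree with all three views to about 1 mm (shift +1 mm in y). Next I approach the round key.

```bash
python3 - <<'E'
from h import *
print(loc("r")[0]);print(delta(f["r"]+Rp@[0,1,4],Rt(np.pi/2)), st()[0]["time"])
E
```

```text
[-4.67  0.77 75.22]
(array([ 0.0712, -0.0044, -0.0001]), array([-0.    ,  0.0049,  0.0034])) 2.25
```

```bash
python3 -m pendant '[[[0.03,-0.0044,0,0,0.005,0.003,1],[0.06,-0.0044,0,0,0.005,0.003,1],[0.068,-0.0044,0,0,0.005,0.003,1],[0.071,-0.0044,0,0,0.005,0.003,1],[0.071,-0.0044,0,0,0.005,0.003,1],[0.071,-0.0044,0,0,0.005,0.003,1]]]'; python3 - <<'E'
from h import *
print(loc("r")[0],st()[0]["wrist_force"]@Rp);
import cv2
s=arm.snapshot("wrist"); im=cv2.cvtColor(s["pixels"],cv2.COLOR_RGB2BGR)[130:270,150:360];cv2.imwrite("pics/w3.png",cv2.resize(im,None,fx=3,fy=3))
E
```

```text
time: 2.85
tcp_pos: [502.7, 30.8, 65.5]
tool_rot: [-90.0, 76.0, -15.0]
wrist_force: [-0.5, 0.1, -0.2]
finger_gap: -0.3
[1.06 0.3  4.01] [-0.5247955  -0.02740683 -0.04228129]
```

View pics/w3.png

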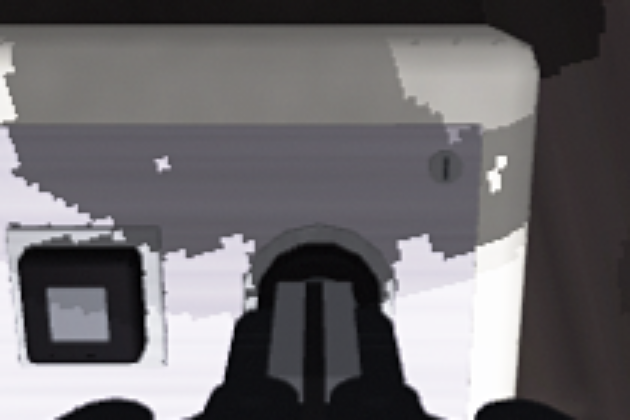

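The tip stands centred over the round key. I press it down.

```bash
python3 -m pendant '[[[0.004,0,0,0,0,0,1],[0.006,0,0,0,0,0,1],[0.008,0,0,0,0,0,1],[0.009,0,0,0,0,0,1],[0.010,0,0,0,0,0,1],[0.010,0,0,0,0,0,1],[0.010,0,0,0,0,0,1]]]'; python3 - <<'E'
from h import *
print(loc("r")[0],st()[0]["wrist_force"]@Rp);
E
```

```text
time: 3.6
tcp_pos: [505.0, 30.2, 57.0]
tool_rot: [-90.1, 76.1, -15.1]
wrist_force: [-9.6, 0.8, 17.6]
finger_gap: 0.1
[ 1.31  0.26 -4.82] [-4.90317304 -1.71598885 19.4071454 ]
```

Bottomed: depth about 4.8 mm and 19 N, against 4.5 N for the spring alone. Release and move to the square key.

```bash
python3 -m pendant '[[[-0.008,0,0,0,0,0,1],[-0.02,0,0,0,0,0,1],[-0.02,0.001,-0.023,0,0,0,1],[-0.02,0.001,-0.0455,0,0,0,1],[-0.016,0.001,-0.0455,0,0,0,1],[-0.011,0.001,-0.0455,0,0,0,1],[-0.011,0.001,-0.0455,0,0,0,1],[-0.011,0.001,-0.0455,0,0,0,1]]]'; python3 - <<'E'
from h import *
print(loc("s")[0],st()[0]["wrist_force"]@Rp);
import cv2
s=arm.snapshot("wrist"); im=cv2.cvtColor(s["pixels"],cv2.COLOR_RGB2BGR)[130:270,150:360];cv2.imwrite("pics/w4.png",cv2.resize(im,None,fx=3,fy=3))
E
```

```text
time: 4.4
tcp_pos: [488.6, -12.2, 63.6]
tool_rot: [-90.3, 76.3, -15.2]
wrist_force: [-0.5, 0.0, -0.6]
finger_gap: -0.0
[-1.91  1.08  2.76] [-0.65579267 -0.12391917 -0.43920315]
```

View pics/w4.png

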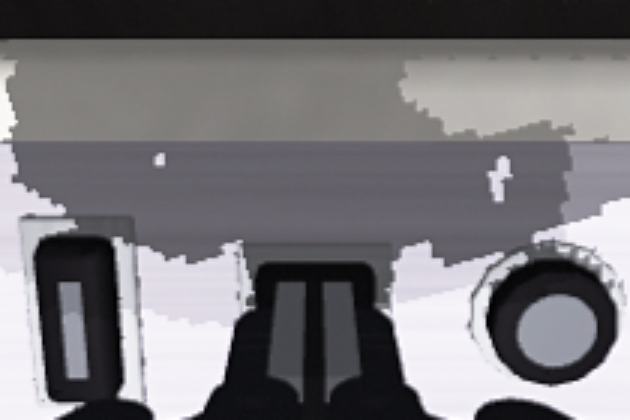

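Centred on the square key, and the round key is back up. I press.

```bash
python3 -m pendant '[[[0.002,-0.0015,0,0,0,0,1],[0.004,-0.0015,0,0,0,0,1],[0.006,-0.0015,0,0,0,0,1],[0.008,-0.0015,0,0,0,0,1],[0.009,-0.0015,0,0,0,0,1],[0.009,-0.0015,0,0,0,0,1],[0.009,-0.0015,0,0,0,0,1]]]'; python3 - <<'E'
from h import *
print(loc("s")[0],st()[0]["wrist_force"]@Rp);
E
```

```text
time: 5.15
tcp_pos: [492.7, -13.5, 57.1]
tool_rot: [-90.0, 76.1, -15.0]
wrist_force: [-3.7, 2.6, 8.2]
finger_gap: -0.0
[ 0.77  0.89 -4.61] [-2.12449029  1.59161628  8.96708078]
```

```bash
python3 -m pendant '[[[0.0012,0,0,0,0,0,1],[0.0012,0,0,0,0,0,1],[0.0012,0,0,0,0,0,1]]]'; python3 - <<'E'
from h import *
print(loc("s")[0],st()[0]["wrist_force"]@Rp);
E
python3 -m pendant '[[[-0.008,0,0,0,0,0,1],[-0.02,0,0,0,0,0,1],[-0.02,0,-0.023,0,0,0,1],[-0.02,0,-0.046,0,0,0,1],[-0.016,0,-0.046,0,0,0,1],[-0.011,0,-0.046,0,0,0,1],[-0.011,0,-0.046,0,0,0,1],[-0.011,0,-0.046,0,0,0,1]]]'; python3 - <<'E'
from h import *
print(loc("b")[0],st()[0]["wrist_force"]@Rp);
import cv2
s=arm.snapshot("wrist"); im=cv2.cvtColor(s["pixels"],cv2.COLOR_RGB2BGR)[130:270,150:360];cv2.imwrite("pics/w5.png",cv2.resize(im,None,fx=3,fy=3))
E
```

```text
time: 5.45
tcp_pos: [492.8, -13.5, 56.9]
tool_rot: [-90.1, 76.2, -15.1]
wrist_force: [-8.3, 3.5, 13.5]
finger_gap: -0.0
[ 0.79  0.89 -4.78] [-5.36702585  1.267562   15.24471276]
time: 6.25
tcp_pos: [477.9, -57.0, 64.8]
tool_rot: [-90.2, 76.3, -15.2]
wrist_force: [-0.2, -0.6, -0.5]
finger_gap: -0.1
[-0.44  1.08  3.68] [-0.19407239 -0.63477887 -0.4259329 ]
```

View pics/w5.png

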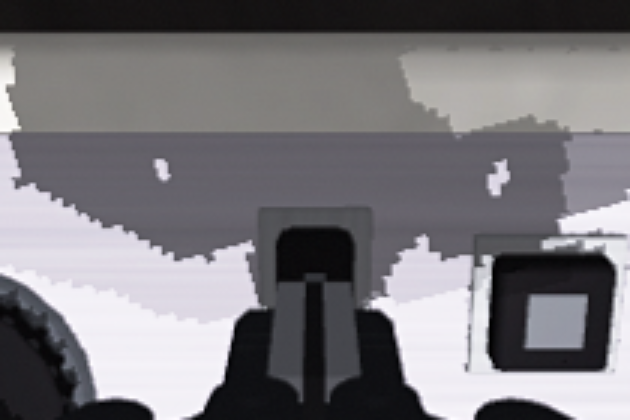

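The square key bottomed at 15 N and has released. The tips are centred on the bar key, so I press.

```bash
python3 -m pendant '[[[0.004,0,0,0,0,0,1],[0.006,0,0,0,0,0,1],[0.008,0,0,0,0,0,1],[0.0095,0,0,0,0,0,1],[0.0105,0,0,0,0,0,1],[0.0105,0,0,0,0,0,1],[0.0105,0,0,0,0,0,1]]]'; python3 - <<'E'
from h import *
print(loc("b")[0],st()[0]["wrist_force"]@Rp);
E
```

```text
time: 7.0
tcp_pos: [480.9, -57.9, 57.0]
tool_rot: [-90.1, 76.2, -15.0]
wrist_force: [-5.9, 3.3, 11.9]
finger_gap: 0.1
[ 0.65  0.91 -4.7 ] [-3.51369996  1.71519154 13.14245892]
```

```bash
python3 -m pendant '[[[-0.008,0,0,0,0,0,1],[-0.04,0,0,0,0,0,0.8],[-0.08,0,0,0,0,0,0.4],[-0.08,0,-0.04,-0.15,0,0,0.4],[-0.08,-0.01,-0.075,-0.3,0,0,0.4],[-0.08,-0.02,-0.075,-0.45,0,0,0.4],[-0.08,-0.02,-0.075,-0.6,0,0,0.4],[-0.08,-0.02,-0.075,-0.63,0,0,0.4],[-0.08,-0.02,-0.075,-0.63,0,0,0.4],[-0.08,-0.02,-0.075,-0.63,0,0,0.4]]]'; python3 - <<'E'
from h import *
o=st()[0]
print(loc("d"),o["qpos"].round(1),o["finger_gap"]);
print(delta(f["d"]+Rp@[0,1,2.5],Rt(np.pi/2+.63)))
from ov import *
overlay("wrist","pics/o4.png",scale=3,half=90,dy=1)
overlay("scene","pics/o5.png",scale=4,half=60,dy=1)
E
```

```text
time: 8.0
tcp_pos: [461.1, -130.8, 137.3]
tool_rot: [-126.3, 76.3, -15.3]
wrist_force: [0.0, 0.2, -0.8]
finger_gap: 51.0
(array([ 0.19,  0.41, 73.36]), array([[-0.004, -0.81 , -0.586],
       [-0.002, -0.586,  0.81 ],
       [-1.   ,  0.004,  0.001]])) [ -24.   -11.9  106.3    2.2   72.  -135.5] 50.97737225613433
(array([ 0.0709, -0.0005,  0.0005]), array([-0.0035,  0.001 , -0.0043]))
```

View pics/o4.png

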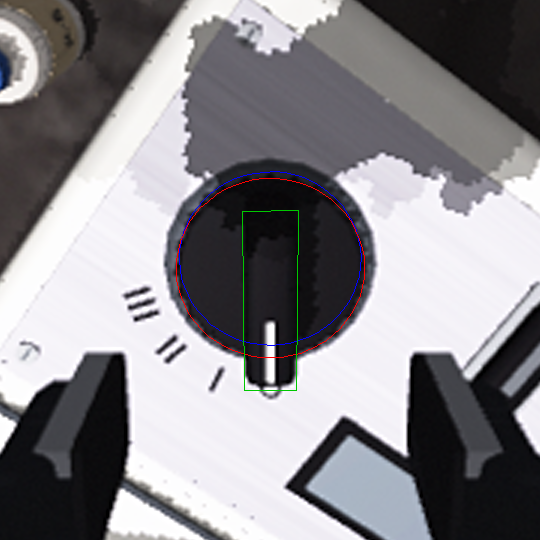

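View pics/o5.png

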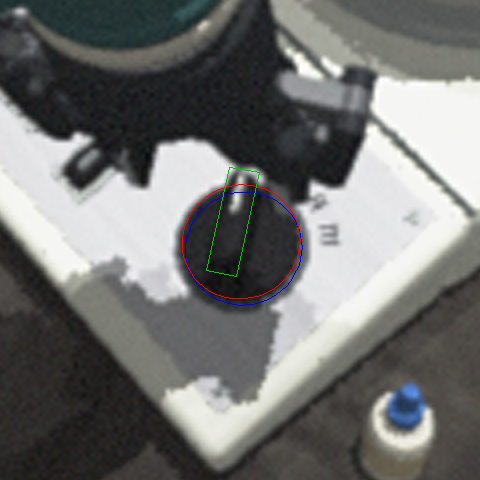

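Bar, pointer and model coincide, and the jaws straddle the bar symmetrically. I descend and close.

```bash
python3 -m pendant '[[[0.03,-0.0005,0.0005,-0.003,0,-0.004,0.4],[0.055,-0.0005,0.0005,-0.003,0,-0.004,0.4],[0.066,-0.0005,0.0005,-0.003,0,-0.004,0.4],[0.071,-0.0005,0.0005,-0.003,0,-0.004,0.4],[0.071,-0.0005,0.0005,-0.003,0,-0.004,0.4],[0.071,-0.0005,0.0005,-0.003,0,-0.004,0.4],[0.071,-0.0005,0.0005,-0.003,0,-0.004,0.4]]]'; python3 - <<'E'
from h import *
o=st()[0]
print(loc("d"),o["wrist_force"]@Rp);
print(delta(f["d"]+Rp@[0,1,2.5],Rt(np.pi/2+.63)))
E
```

```text
time: 8.8
tcp_pos: [478.9, -135.0, 70.3]
tool_rot: [-126.1, 75.9, -14.8]
wrist_force: [0.4, 0.5, -0.3]
finger_gap: 51.2
(array([1.74, 0.97, 3.95]), array([[ 0.003, -0.807, -0.59 ],
       [ 0.   , -0.59 ,  0.807],
       [-1.   , -0.002, -0.001]])) [ 0.17702885  0.60224632 -0.304506  ]
(array([0.0014, 0.0014, 0.0011]), array([ 0.0012, -0.0013,  0.0024]))
```

```bash
python3 -m pendant '[[[0.001,0.0014,0.001,0,0,0,0.6],[0.001,0.0014,0.001,0,0,0,0.8],[0.001,0.0014,0.001,0,0,0,1],[0.001,0.0014,0.001,0,0,0,1],[0.001,0.0014,0.001,0,0,0,1],[0.001,0.0014,0.001,0,0,0,1]]]'; python3 - <<'E'
from h import *
o=st()[0]
print(loc("d"),o["wrist_force"]@Rp,o["ft_torque"]@Rp);
from ov import *
overlay("wrist","pics/o6.png",scale=3,half=90,dy=1,only=True)
overlay("scene","pics/o7.png",scale=4,half=60,dy=1,only=True)
E
```

```text
time: 9.4
tcp_pos: [476.9, -134.9, 68.1]
tool_rot: [-126.2, 76.0, -14.9]
wrist_force: [-2.2, -2.9, 2.8]
finger_gap: 11.6
(array([-0.72,  0.56,  2.2 ]), array([[ 0.001, -0.807, -0.59 ],
       [-0.   , -0.59 ,  0.807],
       [-1.   , -0.001, -0.001]])) [-0.61963195 -3.37094453  3.06391631] [-0.4971477   0.25111081 -0.03886451]
```

View pics/o6.png

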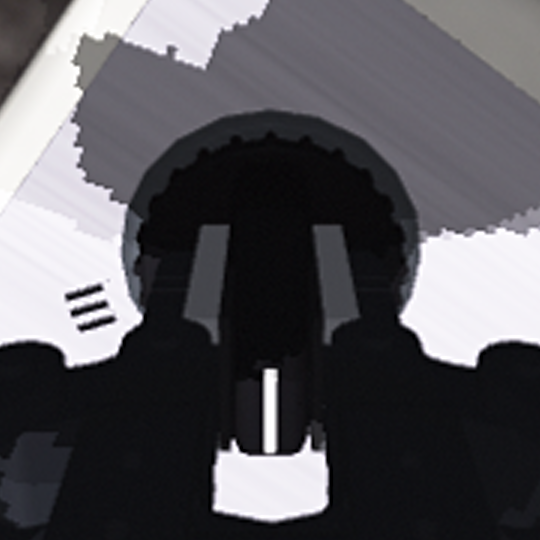

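View pics/o7.png

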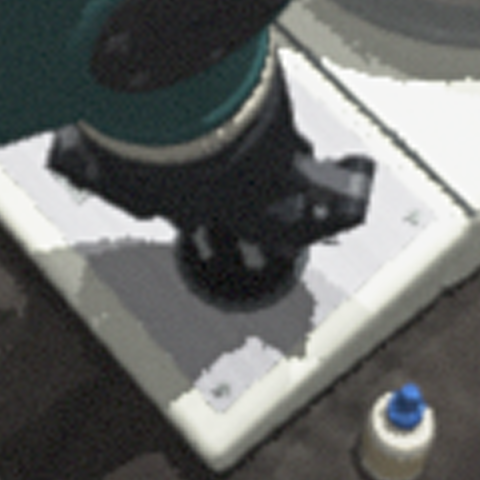

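The bar is firmly between the pads (gap 11.6 mm). I turn partway first.

```bash
python3 -m pendant '[[[0,0,0,0.1,0,0,1],[0,0,0,0.2,0,0,1],[0,0,0,0.3,0,0,1],[0,0,0,0.4,0,0,1],[0,0,0,0.5,0,0,1],[0,0,0,0.6,0,0,1],[0,0,0,0.6,0,0,1],[0,0,0,0.6,0,0,1]]]'; python3 - <<'E'
from h import *
o,C=st();Q=Rp.T@C
print(loc("d")[0],np.arctan2(Q[1,2],Q[0,2])-np.pi/2,o["wrist_force"]@Rp,o["ft_torque"]@Rp,o["qpos"].round(1));
from ov import *
overlay("wrist","pics/o8.png",scale=3,half=90,dy=1,only=True)
E
```

```text
time: 10.3
tcp_pos: [476.9, -134.1, 68.0]
tool_rot: [-91.6, 76.0, -14.6]
wrist_force: [-3.3, -0.6, 5.2]
finger_gap: 11.9
[-0.94  1.26  2.2 ] 0.03150790119721347 [-1.65254629 -1.40935024  5.80693728] [-0.26126205  0.34670478  0.0489489 ] [ -23.7   -6.3  109.9    2.5   62.5 -101.5]
```

View pics/o8.png

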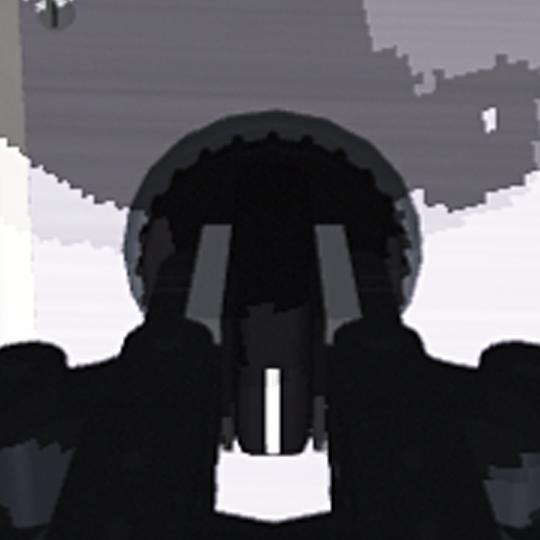

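The dial follows the jaws, with the white line still parallel to the pads. I turn on to about 1.29 rad.

```bash
python3 -m pendant '[[[0,0,0,0.1,0,0,1],[0,0,0,0.2,0,0,1],[0,0,0,0.3,0,0,1],[0,0,0,0.4,0,0,1],[0,0,0,0.5,0,0,1],[0,0,0,0.6,0,0,1],[0,0,0,0.65,0,0,1],[0,0,0,0.685,0,0,1],[0,0,0,0.69,0,0,1],[0,0,0,0.69,0,0,1],[0,0,0,0.69,0,0,1],[0,0,0,0.69,0,0,1]]]'; python3 - <<'E'
from h import *
o,C=st();Q=Rp.T@C
print(loc("d")[0],np.arctan2(Q[1,2],Q[0,2])-np.pi/2,o["wrist_force"]@Rp,o["ft_torque"]@Rp,o["qpos"].round(1));
from ov import *
import cv2
overlay("wrist","pics/o9.png",scale=3,half=90,dy=1,only=True)
s=arm.snapshot("top");im=cv2.cvtColor(s["pixels"],cv2.COLOR_RGB2BGR)[100:275,140:360];cv2.imwrite("pics/t9.png",cv2.resize(im,None,fx=3,fy=3))
E
```

```text
time: 11.55
tcp_pos: [477.4, -133.4, 68.1]
tool_rot: [-51.7, 75.9, -14.2]
wrist_force: [-0.6, 2.2, 5.0]
finger_gap: 11.6
[-0.62  2.09  2.2 ] -0.6580275807494104 [0.09804577 1.92196536 5.14964168] [0.24890762 0.12622235 0.10045522] [-23.7  -6.3 109.9   2.6  62.5 -62. ]
```

View pics/o9.png

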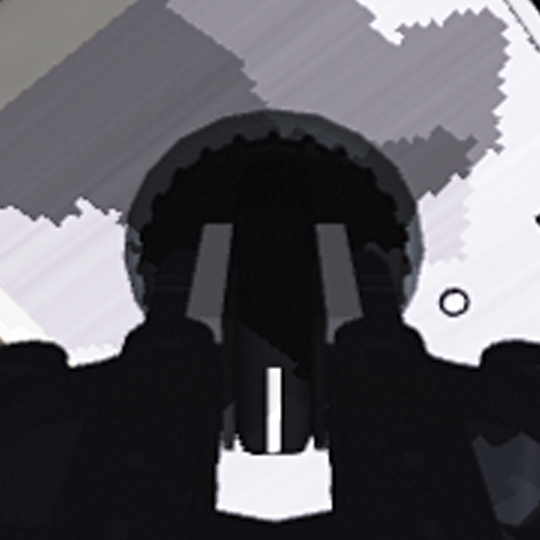

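View pics/t9.png

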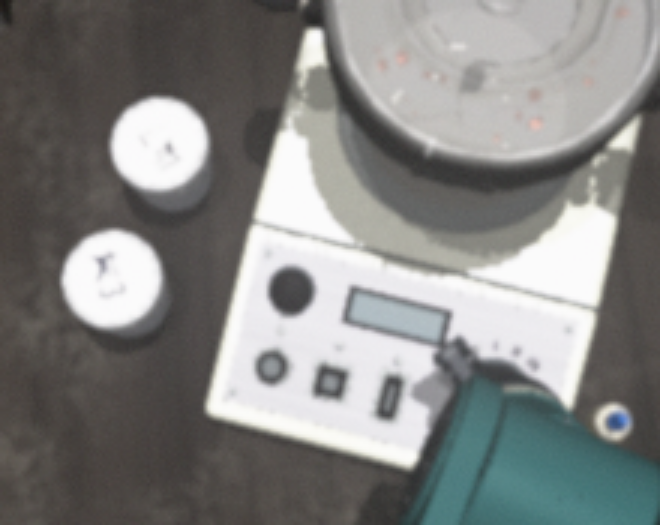

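```bash
python3 - <<'E'
import cv2,numpy as np
for n,dn in(("o4",0),("o6",1),("o8",1),("o9",1)):
    im=cv2.cvtColor(cv2.imread(f"pics/{n}.png"),cv2.COLOR_BGR2GRAY).astype(float)
    ys=range(325,360) if n=="o4" else range(375,447)
    c=[];
    for y in ys:
        r=np.clip(im[y,252:292]-120,0,None);c.append((r*np.arange(252,292)).sum()/r.sum())
    print(n,np.polyfit(list(ys),c,1).round(4),np.mean(c).round(1))
E
```

```text
o4 [nan nan] nan
o6 [-2.900000e-03  2.709385e+02] 269.7
o8 [1.800000e-03 2.716432e+02] 272.4
o9 [-1.020000e-02  2.783452e+02] 274.1<stdin>:7: RuntimeWarning: invalid value encountered in scalar divide
```

```bash
python3 - <<'E'
from h import *
import cv2
s=arm.snapshot("wrist");E=s["extrinsics"];K=s["camera_matrix"];im=cv2.cvtColor(s["pixels"],cv2.COLOR_RGB2GRAY).astype(float)
cv2.imwrite("pics/w9.png",cv2.resize(cv2.cvtColor(s["pixels"],cv2.COLOR_RGB2BGR),(800,600)))
c=E[:3,:3].T@(f["d"]-E[:3,3]);p=K@c;p=p[:2]/p[2]
P=lambda v:((p+.5)*3-.5).astype(int)-270
# crop offset as in overlay
sc=3;E2=E
w=f["d"]+Rp@np.array([0,1,0]);c=E[:3,:3].T@(w-E[:3,3]);q=K@c;q=(q[:2]/q[2]+.5)*3-.5;x0,y0=np.maximum(q.astype(int)-270,0)
def ray(u,v,z):
    pix=(np.array([u+x0,v+y0])+.5)/3-.5
    d=E[:3,:3]@np.linalg.solve(K,[*pix,1.]);o=Rp.T@(E[:3,3]-f["d"]);d=Rp.T@d
    t=(z-9-o[2])/d[2];return (o+t*d)[:2]
for z in(33.5,):
    a,b=ray(274.5,375,z),ray(273.8,447,z);print(a,b,"pointer ang",np.arctan2(*(b-a)[::-1]), "from axis",np.arctan2(*(b-[0,1])[::-1]))
o=ray(454,302,0);print("O",o,np.arctan2(*(o-[0,1])[::-1]))
# skirt edges at y=240: 
print(ray(124,240,1),ray(425,240,1),ray(272,111,1))
ob=arm.get_obs();print(ob["time"],ob["ft_torque"]@Rp, Rp.T@(ob["tcp_pos"]-f["d"]))
E
```

```text
[ 5.66452192 -2.44629729] [ 16.54088794 -10.99342689] pointer ang -0.6660495827406561 from axis -0.6273590373335678
O [31.98912894 23.51860053] 0.6133689862991709
[-19.81282783 -20.27059545] [16.60869033 26.81008232] [-22.86109119  19.07875138]
11.7 [0.21263332 0.13368183 0.08094516] [-0.6268836   2.06249186  2.19640134]
```

Pointer direction reads as dial ≈1.296, and relative to the O mark as ≈1.26–1.28. I add a small margin past the click.

```bash
python3 -m pendant '[[[0,0,0,0.025,0,0,1],[0,0,0,0.025,0,0,1],[0,0,0,0.025,0,0,1],[0,0,0,0.025,0,0,1],[0,0,0,0.025,0,0,1],[0,0,0,0.025,0,0,1]]]'; python3 - <<'E'
from h import *
o,C=st();Q=Rp.T@C
print(loc("d")[0],np.arctan2(Q[1,2],Q[0,2])-np.pi/2,o["wrist_force"]@Rp,o["ft_torque"]@Rp,o["finger_gap"]);
import cv2
s=arm.snapshot("scene");cv2.imwrite("pics/s9.png",cv2.cvtColor(s["pixels"],cv2.COLOR_RGB2BGR))
E
```

```text
time: 12.3
tcp_pos: [477.4, -133.4, 68.1]
tool_rot: [-50.2, 75.9, -14.2]
wrist_force: [-1.2, 2.4, 4.0]
finger_gap: 11.8
[-0.61  2.1   2.2 ] -0.6830442443847957 [-0.71383867  1.98716795  4.29039635] [0.2636833  0.11149552 0.07769646] 11.767094470444954
```

View pics/s9.png

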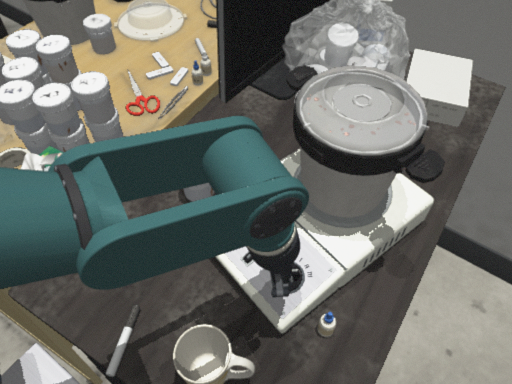

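View pics/w9.png

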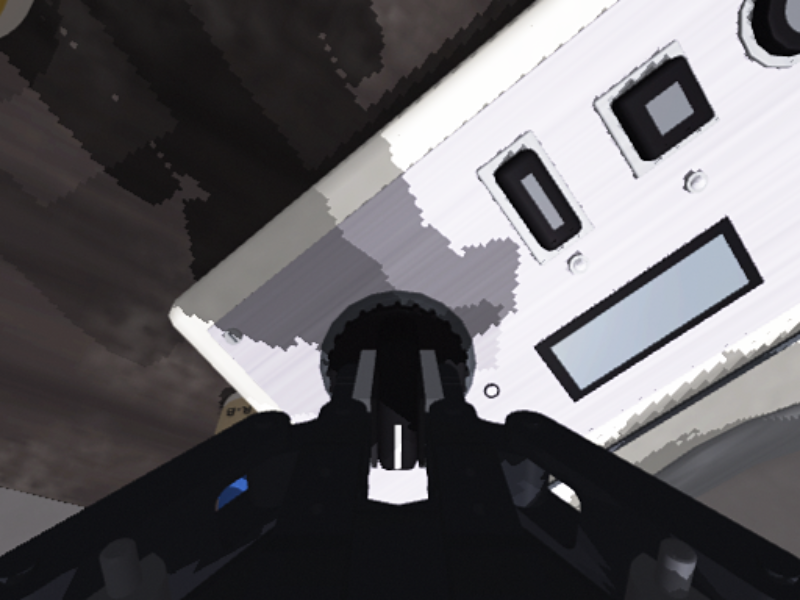

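```bash
python3 - <<'E'
from h import *
import cv2
s=arm.snapshot("wrist");E=s["extrinsics"];K=s["camera_matrix"]
im=cv2.cvtColor(s["pixels"],cv2.COLOR_RGB2BGR);cv2.imwrite("pics/w10.png",cv2.resize(im[60:320,200:512],(780,650))[:600]); 
np.savez("w10.npz",E=E,K=K)
E
```

```text
(no output)
```

View pics/w10.png

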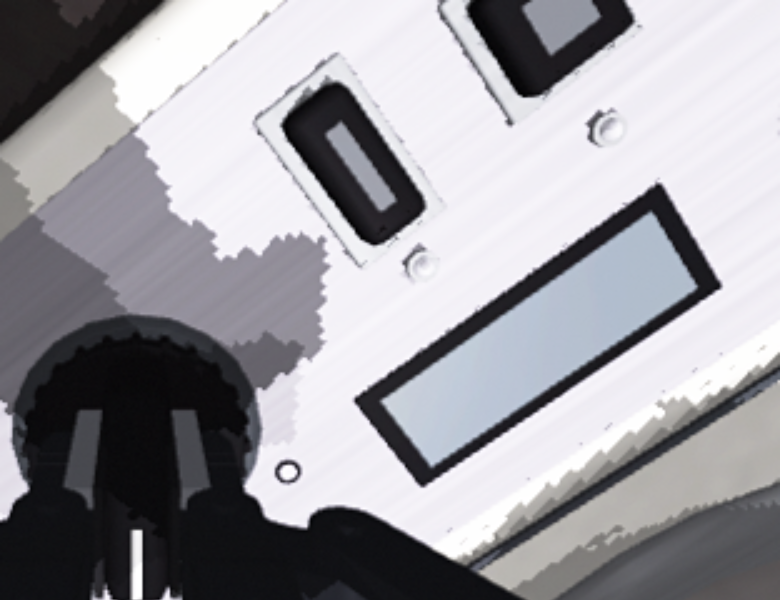

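```bash
python3 - <<'E'
from h import *
d=np.load("w10.npz");E,K=d["E"],d["K"]
def ray(u,v,z):
    pix=(np.array([u,v])+.5)/2.5-.5+[200,60]
    r=Rp.T@E[:3,:3]@np.linalg.solve(K,[*pix,1.]);o=Rp.T@(E[:3,3]-f["d"])
    return (o+(z-9-o[2])/r[2]*r)[:2]
A=lambda v:np.arctan2(v[1],v[0])
c=[ray(*q,1) for q in((357,400),(660,184),(720,286),(423,486))]
print("LCD",[x.round(1).tolist() for x in c],"yaw err",A(c[1]-c[0])-np.pi/2,A(c[2]-c[3])-np.pi/2,A(c[3]-c[0]),A(c[2]-c[1]))
p=ray(136,597,33.5)-ray(137,530,33.5);print("pointer",A(p)); print("O",ray(288,471,0))
E
```

```text
LCD [[26.5, 47.2], [26.1, 125.9], [55.0, 125.8], [55.4, 47.0]] yaw err 0.005040119207466942 0.005244522561152154 -0.007137295552284387 -0.0034212026317193734
pointer -0.6956107978644483
O [31.8901109  23.61447737]
```

The panel frame in this view agrees to 0.005 rad. The dial reads 1.31–1.33 rad by arm pose and by pointer, past the third click (1.26) and short of the stop (1.36). The reaction torque is about 0.08 N m. I hand in while holding.

```bash
python3 - <<'E'
from bench import arm
o=arm.get_obs();print(o["time"],o["finger_gap"],o["tool_rot"]);print(arm.close_job())
E
```

```text
12.4 11.695097364267136 [-50.22508319  75.93977023 -14.21574202]
the job is handed in; nothing more can be done
None
```

I pressed the three keys in order, turned the dial clockwise to the third click, and handed the job in at 12.4 s of the 51 s with the gripper still holding it.

- **Keys:** round, square and bar were each pushed to about 4.7–4.8 mm with 13–19 N, well over the 4.5 N bottoming force. Later pictures show all three keys standing up again.
- **Dial:** the arm pose puts it at about 1.31 rad and the pointer line at about 1.32, just past the third click (1.26) and short of the stop (1.36). The torque about the dial's axis was about 0.08 N m, as expected at the third click, and the grip was steady at 11.7 mm.
- **Left alone:** the stop button was never approached. The last pictures show both jars and the dropper bottle still standing beside the machine. I judged that by eye and did not measure their positions.

**One check disagreed:** a rough reading against the dial's "O" mark gave 1.26–1.28 rad where the pointer gave 1.30. I turned 0.025 rad further for margin. A final check on the display's edges then confirmed the panel's orientation to about 0.005 rad. The dial's axis also seems 1–2 mm further left than my first fit, which did not affect the grip.

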